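# Re-hang the stamp bin in the lower row of the slat rack

## Robot

A 6-joint arm with a two-finger parallel gripper is mounted at the origin on the work surface. World frame = base frame: x ahead of the robot, y to its left, z up, the work surface at z = 0. Lengths are in m, angles in rad, forces in N, time in s.
With the tool pointing down it reaches from about 0.3 to 0.95 m from the base axis. Payload 3.1 kg.
Tool frame: the origin (TCP) lies on the centre line of the jaws, within the pads' length; the fingertips stand 19 mm ahead of it and the grasp point (between the pads) is the TCP; z points along the fingers, y is the line along which they close (so a half turn about z gives the same grasp; the last joint's range is limited). The gripper opens to 85 mm and grips with 20 to 120 N. Pads are 22 mm wide; open, the fingers measure 114 mm over their backs; the gripper's body (76 mm by 85 mm) begins 54 mm behind the grasp point. The pads swing forward as they close: fully open they stand 13 mm farther back than shut.
Start: joints at [1.148, 0.308, 1.634, -0, 1.2, -0.07], TCP at [0.216, 0.587, 0.25] pointing down, gripper open.
Joint ranges: [-3.06, 3.06], [-0.79, 1.96], [0.05, 2.63], [-1.19, 4.34], [0.05, 2.64], [-2.94, 2.94]. Speed limits (rad/s): [2.79, 2.79, 3.14, 3.14, 3.14, 3.14].

## Interface

Orientations are given as [roll, pitch, yaw] about the fixed x, y, z axes, in that order (R = Rz(yaw) Ry(pitch) Rx(roll)).
In Python, from rig import readout, eyes, workorder gives the robot as it stands.
- The arm moves only by the tool drive_tool, never from a script. Its arguments are lists of equal length, an entry for each row: "delta_rot": the turn, a rotation vector about the tool's x, y, z in rad, a list of three; "linear": the shift along the tool's x, y, z in cm, a list of three; "hand": the opening, from -1 (shut) to 1 (fully open), so that 0 is half open. In form: {"delta_rot": [[rx, ry, rz], ...], "linear": [[dx, dy, dz], ...], "hand": [hand, ...]}. A call has 1 to 10 rows; each row is the pose to reach, as a shift and turn from the pose commanded when the call began, along the tool's axes at that moment; what a row does not reach only later rows make up. A row lasts 1/8 s, in which the tool goes at most 62.5 mm and 10.7 degrees, less where a joint would pass 70% of its speed; a pose out of reach is approached as far as the arm can. A call with a gripper value outside its range is refused whole. The fingers move at their own pace and stop on an object; "force" is the grip in N (left out, the last holds). Time passes only in rows, so rows that repeat a pose let the fingers close. It gives the time, the measured TCP pose, the force, the opening and the grip force at its end, in the units of the state.
- readout.sense(): the state, without advancing time (a new reading comes with each control period).
- eyes.camera(name): name is "scene" or "top" or "wrist"; returns the picture (400x640x3 uint8, red, green, blue); there is no depth.
- eyes.camera_params(name): a dict with "intrinsics" (3x3 intrinsics, pixels), "xyz" and "rotation" of the camera in the world. Camera axes: x right, y up, looking along -z (the intrinsics and any distortion apply to the point x, -y, -z); pixel columns grow to the right and rows downward; lengths in m; the calibration is good to about 2 mm. The wrist camera is an equidistant fisheye: a pixel r from the principal point sees the ray r / f radians off the axis. A picture is of the moment at which its call begins: read the wrist's pose just before it. camera_params takes no time and is no camera call; for the wrist camera it gives the pose at the moment of the call.
- workorder.job_done(): hands the job in; it is judged then, once.
The state is a dict: "time_s": time; "qpos": joint angles; "joint_velocities": joint speeds; "joint_torque": joint torques, N m; "eef_pos": TCP position; "ee_rot": TCP orientation; "force": force on the tool from outside, world axes, zero at the start; "ft_torque": the same for the moment, N m; "gripper_width": finger opening in m; "finger_force": force on a finger pad.
Only numpy, scipy, OpenCV 4.12 (cv2) and the standard library are available. Lean on these libraries where they do the work, as an engineer would, in place of code of your own. Each camera call takes 0.05 s, during which the arm holds its last target. There are 200 camera calls.

## Task

The bin of clay stamps has been hung by itself in the groove of the upper slat; it belongs in the free place between the two bins on the lower slat, whose height is set differently each time. Take it by its sloping front, swing the front well up so that its hanging lip can be lifted over the ledge and out of the groove, and hang it in that free place in the lower groove, fully home with its back against the slat, then let go. Keep the stamps in it.

Things in the scene. Friction and masses are not known exactly. Their poses are not given: they have to be found in the camera images.
- slat_panel: Bench-top rack, fixed: two uprights with two pale wood slats between them, 504 mm wide, 330 high, 31 thick. Each slat has one level aluminium-edged T-groove. Origin on the table, mid-width, in the slats' front plane. x points into the slats (away from the bins), y along them, z up; both slats' front faces are at x = 0.
- upper_ledge (a point): Front edge of the upper groove's ledge at mid-width, 255 mm up, rack axes. Groove section from here: mouth 18 mm high (z 0 to 18). The ledge and the edge above the mouth are front walls 4 mm thick (x 0 to 4); behind them it is hollow to x = 26, from z -10 to z 30. The upper slat covers z -82 to 75.
- lower_place (a point): Foot of the free place: on the table, mid-width, below the lower slat's front face, rack axes. Groove as the upper one, but this slat is clamped higher or lower each time: its ledge is 92 to 122 mm above the table, to be seen or felt. Slat from 85 mm below to 50 mm above its ledge. Bins fixed on it at y -128 and 128 (rack's y) leave 156 mm free.
- stamp_bin: Grey plastic bin, alone in the upper groove, 0.2 to 0.35 kg with its 2 loose stamps. 100 mm wide (y), open on top. Origin: mid-width of its back face at the underside of its hanging lip; x to the slat, z up. Back wall z -76 to 4, floor z -76 to -72, reaching x -114. Hung, it matches the rack's axes within 2 degrees, origin at ledge height, 0 to 3 mm off the face.
- bin_lip (a point): Tip of the bin's hanging lip: x 7.7, z 23 mm in the bin's frame, bin axes. The lip is 80 mm wide: a tongue 4 mm thick (z 0 to 4) from the back face to x 9.5, resting on the ledge, with a nib 3.5 mm thick turned up at its end (x 6 to 9.5, z 0 to 23), standing behind the edge above the mouth: it cannot be pulled straight out.
- bin_pivot (a point): Point x 4, z 0 mm in the bin's frame, under the tongue, on the ledge's inner edge when hung: swing the front up about it. Under 30 degrees is too tight; at 42 the lip has 2.5 mm of room all round if this point is then lifted 7 mm while going 3 mm out, and next drawn 25 mm farther out and 23 mm down on a slant. To hang it, the reverse.
- bin_grip (a point): Where to grip, bin axes: centre of the label holder on the bin's front, x -105.9, z -41.9 mm in the bin's frame, 18 mm down the slope from the top edge, whose crest is at x -111, z -25 (so too on the fixed bins). Holder and wall together are 10 mm thick, 56 wide, 38 down the slope. The front leans 30 degrees out, top away from the slat: one finger inside, one outside.
- stamp_1: Small terracotta stamp, 28 mm across, 32 mm tall, loose on the floor of the stamp bin near its back. Origin at the centre of its foot.
- stamp_2: Second stamp, the same.
There are look-alikes about, which are no part of the job. Leave any pink or white look-alike of the stamp_1 alone.

How it is judged:
By the outcome, as a careful person would: the job done as asked, in the order asked, and still so for the second after the job is handed in, with the robot touching nothing.
It also fails if it takes over 61 s, if anything falls off the work surface, if the arm or the gripper's body presses on something with over 40 N, if the wrist force passes 120 N, or if a joint passes its speed limit or range.

## Working session

There is one attempt and no reset: what is moved stays moved. The work goes in short steps, Python scripts to look and compute and a tool call to move; the robot and the scene stay as the last step left them, time stands still between calls to the robot, and variables do not carry over. Pictures are saved under pics/ and viewed, at most 10 in all, crops included, and the job is handed in when it is done.

Besides the shell and the picture viewer there is one more tool, called after "Request:" in YAML: its name, and indented under it one key for each argument. drive_tool: Moves the arm, as the interface text tells. Its arguments: {"type":"object","properties":{"delta_rot":{"type":"array","items":{"type":"array","items":{"type":"number"}}},"linear":{"type":"array","items":{"type":"array","items":{"type":"number"}}},"hand":{"type":"array","items":{"type":"number"}},"force":{"type":"number"}},"required":["delta_rot","linear","hand"]}

```bash
ls; mkdir -p pics
python3 - <<'E'
from rig import readout, eyes
import cv2, numpy as np
print(readout.sense())
for n in ["scene","top","wrist"]:
    p=eyes.camera_params(n);print(n,p)
    cv2.imwrite(f"pics/{n}0.png",eyes.camera(n)[:,:,::-1])
a=cv2.imread("pics/scene0.png");b=cv2.imread("pics/top0.png")
cv2.imwrite("pics/st.png",np.vstack([cv2.resize(a,(480,300),interpolation=3),cv2.resize(b,(480,300),interpolation=3)]))
E
```

```text
pics
{'time_s': 0.0, 'qpos': array([ 1.14825966e+00,  3.09031507e-01,  1.63519805e+00,  2.43682791e-07,
        1.19969236e+00, -6.96588318e-02]), 'joint_velocities': array([-0.0013895 , -0.00019805, -0.00125064, -0.00072363,  0.00161629,
       -0.00073398]), 'joint_torque': array([ 1.73133471e-03, -4.15273976e+01, -2.76659042e+01,  1.51292711e-04,
        1.03961994e-02,  4.17016292e-05]), 'eef_pos': array([0.21567944, 0.5857725 , 0.24902505]), 'ee_rot': array([-3.13926906e+00, -1.62348291e-04,  2.78871454e+00]), 'force': array([ 0.11647241, -0.1987132 ,  0.39749656]), 'ft_torque': array([ 0.0325143 ,  0.03333312, -0.00025561]), 'finger_force': 0.0, 'gripper_width': 0.08526618572211431}
scene {'intrinsics': array([[487.6622155 ,   0.        , 316.70154568],
       [  0.        , 487.6622155 , 194.89314347],
       [  0.        ,   0.        ,   1.        ]]), 'xyz': array([0.97684139, 0.23174913, 0.84731594]), 'rotation': array([ 0.55225071, -0.00730956,  1.4988471 ])}
top {'intrinsics': array([[368.36409287,   0.        , 316.1644508 ],
       [  0.        , 368.36409287, 201.84634069],
       [  0.        ,   0.        ,   1.        ]]), 'xyz': array([0.4709608 , 0.26643716, 0.83822962]), 'rotation': array([ 0.16023302,  0.0246868 , -1.57841342])}
wrist {'intrinsics': array([[309.70691629,   0.        , 313.43774622],
       [  0.        , 309.70691629, 201.29630936],
       [  0.        ,   0.        ,   1.        ]]), 'xyz': array([0.14454117, 0.61366054, 0.37312498]), 'rotation': array([-0.30466301,  0.00328203,  1.21751728])}
```

View pics/scene0.png

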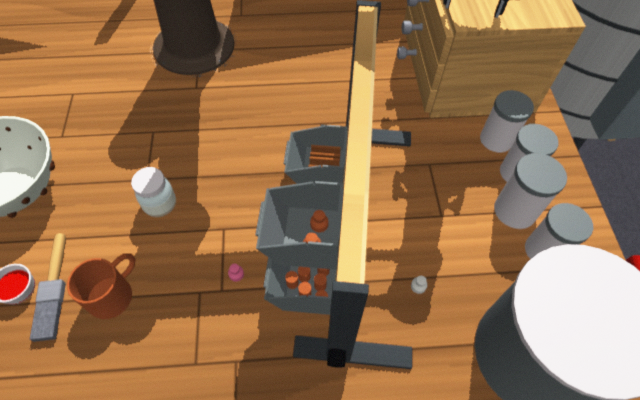

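View pics/top0.png

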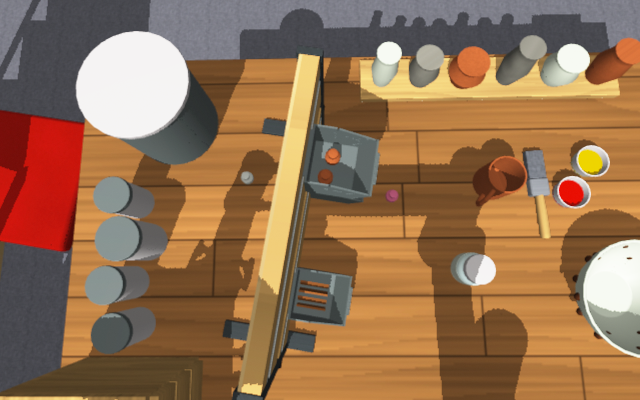

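The scene picture shows the rack running along world x (image vertical). The bins hang on its −y side, with the stamp bin in the middle at about (300,215). The top picture shows the stamp bin at (342,163) and a fixed bin at (322,297).

```bash
cat > h.py <<'E'
import numpy as np, cv2
from scipy.spatial.transform import Rotation as R
from rig import readout, eyes
def rot(e): return R.from_euler('xyz',e)
def proj(p,P):
    v=rot(p['rotation']).inv().apply(np.atleast_2d(P)-p['xyz'])*[1,-1,-1]
    K=p['intrinsics']; return v[:,:2]/v[:,2:]*K[0,0]+K[:2,2]
def ray(p,uv):
    K=p['intrinsics']; d=np.r_[(np.array(uv)-K[:2,2])/K[0,0],1]*[1,-1,-1]
    return rot(p['rotation']).apply(d)
def atz(p,uv,z):
    d=ray(p,uv); return p['xyz']+d*(z-p['xyz'][2])/d[2]
E
python3 - <<'E'
import cv2,numpy as np
a=cv2.imread("pics/scene0.png")[110:370,235:435];b=cv2.imread("pics/top0.png")[40:300,220:400]
f=lambda i:cv2.resize(i,None,fx=2.1,fy=2.1,interpolation=cv2.INTER_CUBIC)
cv2.imwrite("pics/c1.png",np.hstack([f(a),f(b)]))
E
```

```text
(no output)
```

View pics/c1.png

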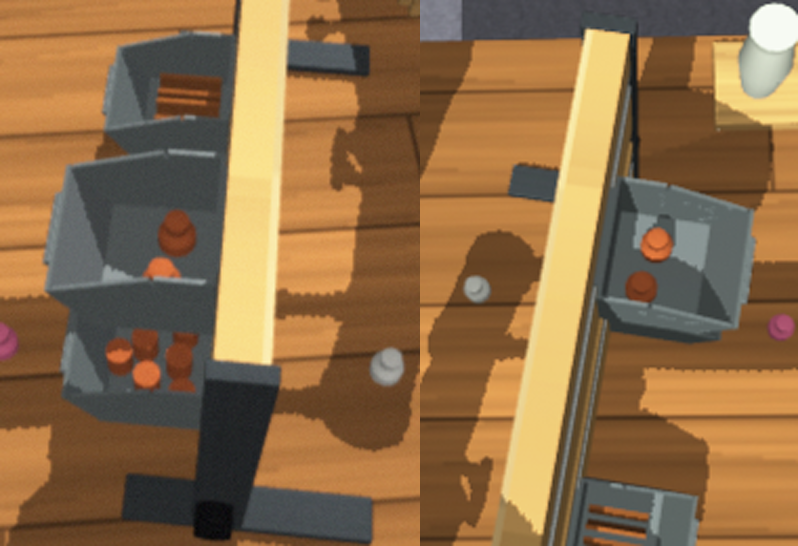

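View pics/wrist0.png

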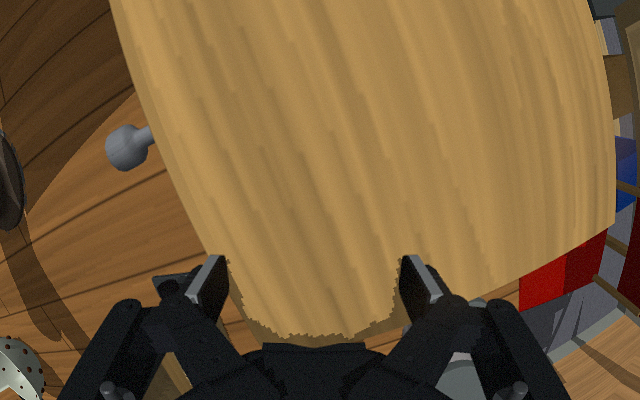

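The crops show these points. In the scene crop the stamp-bin crest corners are at about (68,165) and (47,290), and the fixed bin's at (117,47). In the top crop the crest corners are at (752,208) and (738,327), with the fixed bin's at (697,495). The wrist view shows the drawer cabinet right under the tool, so I must go up and over the rack.

Run:
```python
from h import *
from scipy.optimize import least_squares
S=eyes.camera_params('scene');T=eyes.camera_params('top')
s=lambda u,v:np.array([235+u/2.1,110+v/2.1]); t=lambda u,v:np.array([220+(u-420)/2.1,40+v/2.1])
# quick raw
for n,p,uv,z in [('crest+',S,s(68,165),.23),('crest-',S,s(47,290),.23),('crest+',T,t(752,208),.23),('crest-',T,t(738,327),.23),
 ('up',S,s(213,362),.33),('up',S,s(206,382),.33),('up2',S,np.array([357,10]),.33),('topedge',T,t(632,35),.33),('topedge',T,t(545,540),.33),
 ('fix+',S,s(117,47),.08),('fix+',T,np.array([353,272]),.08),('fix+b',T,np.array([346,325]),.08)]:
    print(n,atz(p,uv,z).round(4))
# fit
def W(q,P): 
    c,sn=np.cos(q[2]),np.sin(q[2]); return np.array([q[0]+c*P[0]-sn*P[1],q[1]+sn*P[0]+c*P[1],P[2]])
obs=[(S,s(68,165),'b',50),(S,s(47,290),'b',-50),(T,t(752,208),'b',-50),(T,t(738,327),'b',50),
 (S,s(117,47),'f',178),(T,[353,272],'f',78),(T,[346,325],'f',178)]
lines=[(S,s(213,362)),(S,[357,10]),(T,t(632,35)),(T,t(545,540))]
def res(q):
    r=[]
    for p,uv,k,y in obs:
        P=np.array([-.1125,q[3]+y/1e3,.230]) if k=='b' else np.array([-.111,y/1e3,q[4]-.025])
        r+=list(proj(p,W(q,P))[0]-uv)
    for p,uv in lines:
        d=atz(p,uv,.33)-[q[0],q[1],0]; r.append((np.cos(q[2])*d[0]+np.sin(q[2])*d[1])*600)
    d=atz(S,s(206,382),.33)-[q[0],q[1],0]; r.append(((-np.sin(q[2])*d[0]+np.cos(q[2])*d[1])+.252)*600)
    return r
o=least_squares(res,[.5,.3,1.57,0,.107],loss='soft_l1');print(o.x.round(4));print(np.round(o.fun if 0 else res(o.x),1))
```

```text
crest+ [0.5817 0.1907 0.23  ]
crest- [0.6789 0.175  0.23  ]
crest+ [0.6771 0.1738 0.23  ]
crest- [0.5787 0.1882 0.23  ]
up [0.7757 0.2722 0.33  ]
up [0.7866 0.2675 0.33  ]
up2 [0.311  0.3493 0.33  ]
topedge [0.7726 0.2695 0.33  ]
topedge [0.4239 0.3286 0.33  ]
fix+ [0.3552 0.2299 0.08  ]
fix+ [0.4494 0.2109 0.08  ]
fix+b [0.3466 0.2272 0.08  ]
[ 0.5395  0.3101  1.41   -0.1089  0.0944]
[-0.7 -1.1 -1.  -0.4  0.1 -0.6 -0.9 -0.5 -0.4 -0.2 -1.4  2.2 -1.2 -0.6
  0.3  1.3 -1.6 -0.1  0.8]
```

```bash
cat >> h.py <<'E'
Q=dict(x=.5395,y=.3101,yaw=1.41)
def r2w(P): 
    return R.from_euler('z',Q['yaw']).apply(P)+[Q['x'],Q['y'],0]
def w2r(P): return R.from_euler('z',-Q['yaw']).apply(np.array(P)-[Q['x'],Q['y'],0])
def toolR(a,dy=0):  # a: bin tilt deg front up ; grip lean = 30-a
    b=np.radians(30-a); c,s=np.cos(b),np.sin(b)
    M=np.array([[0,c,s],[1,0,0],[0,s,-c]])
    return R.from_euler('z',Q['yaw']+dy)*R.from_matrix(M)
def rows(targets,base=None):
    """targets: list of (world pos, Rotation)"""
    st=readout.sense()
    p0,r0=base if base else (st['eef_pos'],rot(st['ee_rot']))
    for p,r in targets:
        print(np.round((r0.inv()*r).as_rotvec(),3).tolist(), np.round(r0.inv().apply(p-p0)*100,2).tolist())
def where():
    st=readout.sense(); r=R.from_euler('z',-Q['yaw'])*rot(st['ee_rot'])
    z=r.as_matrix()[:,2]; print('t',round(st['time_s'],2),'rack pos mm',(w2r(st['eef_pos'])*1e3).round(1),'lean',np.degrees(np.arctan2(z[0],-z[2])).round(2),'zy',z[1].round(4),'x',r.as_matrix()[:,0].round(3),'F',st['force'].round(1),'w',round(st['gripper_width']*1e3,1),'ff',st['finger_force'])
E
python3 - <<'E'
from h import *
where()
b=(np.array([.216,.587,.25]),R.from_euler('xyz',[np.pi,0,2.789]))
rows([(np.array([.216,.587,.48]),b[1])],b)
b=(np.array([.216,.587,.48]),b[1])
rows([(r2w([-.18,-.105,.46]),toolR(0)),(r2w([-.1475,-.109,.285]),toolR(0))],b)
E
```

```text
t 0.15 rack pos mm [220.5 363.7 249.3] lean -0.1 zy 0.0005 x [0.191 0.982 0.   ] F [ 1.4  0.4 -0.5] w 85.5 ff 0.0
[0.0, 0.0, 0.0] [-0.0, 0.0, -23.0]
[-0.522, 0.05, -0.187] [-53.66, -30.48, 2.0]
[-0.522, 0.05, -0.187] [-53.43, -27.22, 19.5]
```

Request:
drive_tool:
  delta_rot:
    - [0,0,0]
    - [0,0,0]
    - [0,0,0]
    - [0,0,0]
    - [0,0,0]
  linear:
    - [0,0,-5]
    - [0,0,-11]
    - [0,0,-17]
    - [0,0,-23]
    - [0,0,-23]
  hand: [1,1,1,1,1]

```text
time_s: 0.78
eef_pos: [0.2167, 0.5882, 0.488]
ee_rot: [3.128, 0.001, 2.789]
force: [-0.1, 0.3, 0.3]
gripper_width: 0.0852
finger_force: 0.0
```

Request:
drive_tool:
  delta_rot:
    - [-0.03,0,-0.01]
    - [-0.09,0.01,-0.03]
    - [-0.15,0.015,-0.055]
    - [-0.21,0.02,-0.08]
    - [-0.27,0.025,-0.1]
    - [-0.33,0.03,-0.12]
    - [-0.39,0.035,-0.14]
    - [-0.43,0.04,-0.155]
    - [-0.46,0.045,-0.165]
    - [-0.47,0.045,-0.17]
  linear:
    - [-3,-1.7,0.1]
    - [-8.5,-4.8,0.3]
    - [-14,-8,0.5]
    - [-19.5,-11,0.7]
    - [-25,-14.2,0.9]
    - [-30.5,-17.3,1.1]
    - [-36,-20.5,1.3]
    - [-41,-23.3,1.5]
    - [-44.5,-25.3,1.7]
    - [-46,-26.1,1.8]
  hand: [1,1,1,1,1,1,1,1,1,1]

```text
time_s: 2.02
eef_pos: [0.5582, 0.1802, 0.4597]
ee_rot: [2.671, -0.008, 2.959]
force: [-0.9, 0.0, -0.1]
gripper_width: 0.0852
finger_force: 0.0
```

Run:
```python
from h import *
where()
print(readout.sense()['qpos'].round(2))
rows([(r2w([-.18,-.109,.40]),toolR(0)),(r2w([-.1475,-.109,.285]),toolR(0))])
```

```text
t 2.02 rack pos mm [-125.2  -39.3  459.7] lean 26.97 zy -0.0026 x [0.021 1.    0.008] F [-0.9  0.  -0.1] w 85.2 ff 0.0
[ 0.01  0.03  1.61  0.47  1.44 -1.43]
[-0.053, 0.003, -0.023] [-7.14, -7.43, 2.86]
[-0.053, 0.003, -0.023] [-7.16, -9.75, 14.58]
```

Request:
drive_tool:
  delta_rot:
    - [-0.015,0,-0.006]
    - [-0.03,0.001,-0.012]
    - [-0.053,0.003,-0.023]
    - [-0.053,0.003,-0.023]
    - [-0.053,0.003,-0.023]
    - [-0.053,0.003,-0.023]
    - [-0.053,0.003,-0.023]
    - [-0.053,0.003,-0.023]
  linear:
    - [-2,-3,1]
    - [-5,-6,2]
    - [-7.15,-8.5,5]
    - [-7.15,-9.5,9]
    - [-7.15,-9.75,13]
    - [-7.15,-9.75,14.5]
    - [-7.15,-9.75,14.5]
    - [-7.15,-9.75,14.5]
  hand: [1,1,1,1,1,1,1,1]

```text
time_s: 3.02
eef_pos: [0.6244, 0.1496, 0.2906]
ee_rot: [2.617, 0.008, 2.985]
force: [0.2, -0.6, 0.2]
gripper_width: 0.0851
finger_force: 0.0
```

Run:
```python
from h import *
where()
p=eyes.camera_params('wrist'); print(p['xyz'],p['rotation'])
cv2.imwrite("pics/w1.png",eyes.camera('wrist')[:,:,::-1])
```

```text
t 3.02 rack pos mm [-144.8 -109.5  290.6] lean 30.09 zy -0.0045 x [-0.004  1.    -0.008] F [ 0.2 -0.6  0.2] w 85.1 ff 0.0
[0.53886559 0.10152825 0.39736549] [-0.31334486 -0.52401118  1.41770874]
```

View pics/w1.png

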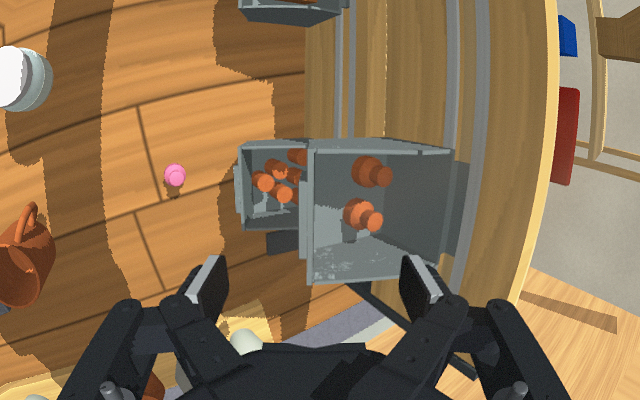

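The wrist view shows the stamp bin between the fingers, its crest running from (307,150) to (308,283). The fixed −y bin's crest is at about (241,143)–(243,230), and the lower groove's edges are near columns 338 and 352 at row 60.

```bash
cat >> h.py <<'E'
def fproj(p,P):
    v=rot(p['rotation']).inv().apply(np.atleast_2d(P)-p['xyz'])*[1,-1,-1]
    th=np.arctan2(np.hypot(v[:,0],v[:,1]),v[:,2]); ph=np.arctan2(v[:,1],v[:,0])
    K=p['intrinsics']; return np.c_[np.cos(ph),np.sin(ph)]*(th*K[0,0])[:,None]+K[:2,2]
def fray(p,uv):
    K=p['intrinsics']; d=np.array(uv)-K[:2,2]; r=np.hypot(*d); th=r/K[0,0]
    return rot(p['rotation']).apply(np.array([d[0]/r*np.sin(th),-d[1]/r*np.sin(th),-np.cos(th)]))
def fatz(p,uv,z):
    d=fray(p,uv); return p['xyz']+d*(z-p['xyz'][2])/d[2]
def fatx(p,uv,xr):  # intersect with rack plane x=xr -> rack coords
    o=w2r(p['xyz']); d=R.from_euler('z',-Q['yaw']).apply(fray(p,uv)); return o+d*(xr-o[0])/d[0]
E
python3 - <<'E'
from h import *
p=dict(xyz=np.array([0.53886559,0.10152825,0.39736549]),rotation=np.array([-0.31334486,-0.52401118,1.41770874]),intrinsics=eyes.camera_params('wrist')['intrinsics'])
for uv in [(307,150),(308,283)]: print('crest',w2r(fatz(p,uv,.23)).round(4))
for uv in [(241,143),(243,230)]: print('fix crest',[w2r(fatz(p,uv,z)).round(4) for z in (.07,.08,.09)])
print('expect stamp crest',fproj(p,[r2w([-.1125,-.109+s,.23]) for s in (.05,-.05)]).round(1))
for z in (.092,.107,.122):
  print(z,'fix',fproj(p,[r2w([-.111,-.128+s,z-.025]) for s in (.05,-.05)]+[r2w([-.111,.078,z-.025])]).round(1).tolist(),'ledge',fproj(p,[r2w([0,.0,z]),r2w([0,0,z+.018])]).round(1).tolist())
print('upper ledge',fproj(p,[r2w([0,.0,.255]),r2w([0,0,.273]),r2w([0,0,.33]),r2w([0,0,.173])]).round(1).tolist())
im=cv2.imread('pics/w1.png')
cv2.imwrite('pics/w1c.png',cv2.resize(im[0:270,230:500],None,fx=2.2,fy=2.2,interpolation=cv2.INTER_CUBIC))
E
```

```text
crest [-0.1137 -0.0605  0.23  ]
crest [-0.1129 -0.1564  0.23  ]
fix crest [array([-0.108 , -0.0726,  0.07  ]), array([-0.111 , -0.0714,  0.08  ]), array([-0.114 , -0.0702,  0.09  ])]
fix crest [array([-0.1117, -0.1746,  0.07  ]), array([-0.1145, -0.1703,  0.08  ]), array([-0.1174, -0.1659,  0.09  ])]
expect stamp crest [[308.6 147.5]
 [308.5 285.8]]
0.092 fix [[237.8, 147.8], [243.0, 231.7], [237.3, 9.3]] ledge [[335.6, 78.2], [344.6, 77.3]]
0.107 fix [[241.8, 149.3], [246.9, 236.2], [241.4, 5.3]] ledge [[343.1, 77.5], [352.8, 76.5]]
0.122 fix [[246.1, 151.0], [251.2, 241.1], [245.9, 1.0]] ledge [[351.1, 76.7], [361.5, 75.7]]
upper ledge [[453.8, 71.2], [473.4, 71.2], [545.3, 74.1], [383.0, 74.0]]
```

View pics/w1c.png

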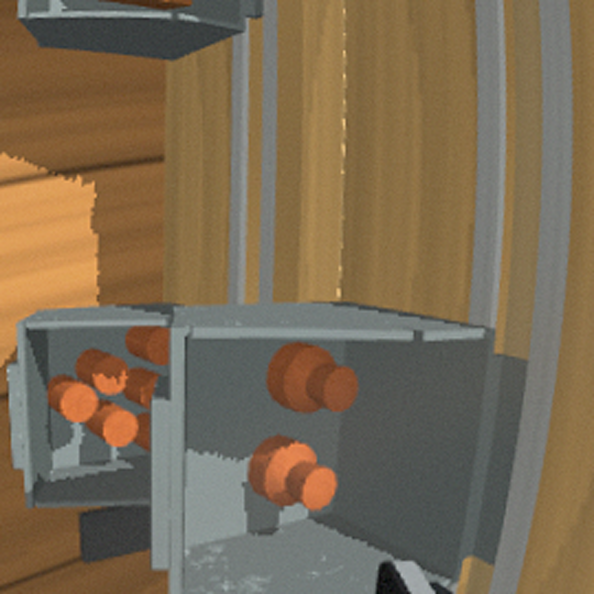

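Run:
```python
from h import *
p=dict(xyz=np.array([0.53886559,0.10152825,0.39736549]),rotation=np.array([-0.31334486,-0.52401118,1.41770874]),intrinsics=eyes.camera_params('wrist')['intrinsics'])
for uv,z in [((385.5,74),.173),((456,71),.255),((477.7,71),.273),((384.5,176),.215),((374.5,222),.215)]: print(uv,z,w2r(fatz(p,uv,z)).round(4))
for x in (0,.001,.002,.003): print(x,[fatx(p,uv,x)[2].round(4) for uv in [(340,77),(349.1,77),(385.5,74)]])
where()
rows([(r2w([-.1082,-.1085,.2131]),toolR(0)),(r2w([-.1282,-.1085,.2477]),toolR(0))])
```

```text
(385.5, 74) 0.173 [0.0033 0.0004 0.173 ]
(456, 71) 0.255 [0.003  0.0006 0.255 ]
(477.7, 71) 0.273 [0.0065 0.0012 0.273 ]
(384.5, 176) 0.215 [-0.0325 -0.0887  0.215 ]
(374.5, 222) 0.215 [-0.0401 -0.1279  0.215 ]
0 [np.float64(0.1009), np.float64(0.1184), np.float64(0.1766)]
0.001 [np.float64(0.0995), np.float64(0.117), np.float64(0.1755)]
0.002 [np.float64(0.098), np.float64(0.1157), np.float64(0.1744)]
0.003 [np.float64(0.0966), np.float64(0.1143), np.float64(0.1733)]
t 3.08 rack pos mm [-145.1 -109.7  290.9] lean 30.09 zy -0.0052 x [-0.004  1.    -0.008] F [ 0.5  1.2 -0.2] w 85.6 ff 0.0
[0.001, 0.005, 0.007] [0.17, -0.71, 8.58]
[0.001, 0.005, 0.007] [0.15, -0.71, 4.58]
```

Request:
drive_tool:
  delta_rot:
    - [0,0.003,0.004]
    - [0.001,0.005,0.007]
    - [0.001,0.005,0.007]
    - [0.001,0.005,0.007]
    - [0.001,0.005,0.007]
    - [0.001,0.005,0.007]
    - [0.001,0.005,0.007]
    - [0.001,0.005,0.007]
  linear:
    - [0.1,-0.5,1]
    - [0.16,-0.7,2.5]
    - [0.17,-0.7,4.5]
    - [0.17,-0.7,6]
    - [0.17,-0.7,7.5]
    - [0.17,-0.7,8.6]
    - [0.17,-0.7,8.6]
    - [0.17,-0.7,8.6]
  hand: [0.1,0.1,0.1,0.1,0.1,0.1,0.1,0.1]

```text
time_s: 4.08
eef_pos: [0.6283, 0.1862, 0.211]
ee_rot: [2.618, -0.003, 2.981]
force: [-1.2, 0.1, 0.3]
gripper_width: 0.047
finger_force: 0.0
```

Request:
drive_tool:
  delta_rot:
    - [0,0,0]
    - [0,0,0]
    - [0,0,0]
    - [0,0,0]
    - [0,0,0]
    - [0,0,0]
    - [0,0,0]
    - [0,0,0]
  linear:
    - [0,0,0]
    - [0,0,0]
    - [0,0,0]
    - [0,0,0]
    - [0,0,0]
    - [0,0,0]
    - [0,0,0]
    - [0,0,0]
  hand: [-0.3,-0.6,-0.8,-1,-1,-1,-1,-1]
  force: 60

```text
time_s: 5.08
eef_pos: [0.6289, 0.188, 0.2134]
ee_rot: [2.613, -0.002, 2.98]
force: [0.2, 4.4, 5.4]
gripper_width: 0.0094
finger_force: 58.8
```

Run:
```python
from h import *
where()
print(readout.sense()['ft_torque'],readout.sense()['qpos'].round(2))
```

```text
t 5.08 rack pos mm [-106.2 -107.8  213.4] lean 30.3 zy 0.0013 x [0.001 1.    0.002] F [0.2 4.4 5.4] w 9.4 ff 58.77057373523712
[1.32723222 0.00915493 0.05231558] [-0.01  0.36  1.74  0.61  1.05 -1.73]
```

```bash
cat >> h.py <<'E'
G=np.array([-.1099,-.0419])
def tcp(px,pz,a,y):
    t=np.radians(a); c,s=np.cos(t),np.sin(t)
    return r2w([px+G[0]*c+G[1]*s, y, pz-G[0]*s+G[1]*c]), toolR(a)
def bin():
    st=readout.sense(); r=R.from_euler('z',-Q['yaw'])*rot(st['ee_rot']); z=r.as_matrix()[:,2]
    a=30-np.degrees(np.arctan2(z[0],-z[2])); P=w2r(st['eef_pos']); t=np.radians(a); c,s=np.cos(t),np.sin(t)
    print('t',round(st['time_s'],2),'pivot mm x %.1f y %.1f z %.1f tilt %.2f'%(1e3*(P[0]-G[0]*c-G[1]*s),1e3*P[1],1e3*(P[2]+G[0]*s-G[1]*c),a),'F rack',R.from_euler('z',-Q['yaw']).apply(st['force']).round(1),'T',R.from_euler('z',-Q['yaw']).apply(st['ft_torque']).round(2),'w',round(st['gripper_width']*1e3,1),'ff',round(st['finger_force'],1))
E
python3 - <<'E'
from h import *
bin()
b=(r2w([-.1082,-.1085,.2131]),toolR(0))
rows([tcp(.0037+.0013*k/10,.2553+.0007*k/10,2.1*k,-.1081) for k in range(1,11)],b)
E
```

```text
t 5.08 pivot mm x 3.5 y -107.8 z 255.9 tilt -0.30 F rack [4.3 0.5 5.4] T [ 0.22 -1.31  0.05] w 9.4 ff 58.8
[0.037, -0.0, -0.0] [0.04, 0.28, -0.35]
[0.073, -0.0, 0.0] [0.04, 0.39, -0.77]
[0.11, -0.0, -0.0] [0.04, 0.51, -1.19]
[0.147, -0.0, 0.0] [0.04, 0.64, -1.6]
[0.183, 0.0, -0.0] [0.04, 0.8, -2.01]
[0.22, -0.0, -0.0] [0.04, 0.96, -2.41]
[0.257, 0.0, -0.0] [0.04, 1.15, -2.81]
[0.293, -0.0, -0.0] [0.04, 1.34, -3.2]
[0.33, 0.0, -0.0] [0.04, 1.55, -3.58]
[0.367, 0.0, -0.0] [0.04, 1.78, -3.96]
```

Request:
drive_tool:
  delta_rot:
    - [0.037,0,0]
    - [0.073,0,0]
    - [0.11,0,0]
    - [0.147,0,0]
    - [0.183,0,0]
    - [0.22,0,0]
    - [0.257,0,0]
    - [0.293,0,0]
    - [0.33,0,0]
    - [0.367,0,0]
  linear:
    - [0.04,0.28,-0.35]
    - [0.04,0.39,-0.77]
    - [0.04,0.51,-1.19]
    - [0.04,0.64,-1.6]
    - [0.04,0.8,-2.01]
    - [0.04,0.96,-2.41]
    - [0.04,1.15,-2.81]
    - [0.04,1.34,-3.2]
    - [0.04,1.55,-3.58]
    - [0.04,1.78,-3.96]
  hand: [-1,-1,-1,-1,-1,-1,-1,-1,-1,-1]

```text
time_s: 6.32
eef_pos: [0.6282, 0.1816, 0.2561]
ee_rot: [2.985, 0.0, 2.98]
force: [0.1, -0.8, 5.4]
gripper_width: 0.0094
finger_force: 59.7
```

Run:
```python
from h import *
bin()
b=tcp(.005,.256,21,-.1081)
rows([tcp(.005,.256,21+2.2*k,-.1081) for k in range(1,11)],b)
```

```text
t 6.33 pivot mm x 5.0 y -108.2 z 255.8 tilt 21.00 F rack [-0.7 -0.2  5.4] T [ 0.25 -0.62  0.  ] w 9.4 ff 59.7
[0.038, 0.0, 0.0] [-0.0, 0.08, -0.44]
[0.077, 0.0, 0.0] [-0.0, 0.18, -0.89]
[0.115, 0.0, 0.0] [-0.0, 0.29, -1.32]
[0.154, 0.0, 0.0] [-0.0, 0.42, -1.75]
[0.192, 0.0, 0.0] [-0.0, 0.57, -2.18]
[0.23, 0.0, -0.0] [-0.0, 0.73, -2.6]
[0.269, 0.0, 0.0] [-0.0, 0.91, -3.02]
[0.307, 0.0, 0.0] [0.0, 1.11, -3.42]
[0.346, 0.0, 0.0] [-0.0, 1.32, -3.82]
[0.384, 0.0, 0.0] [-0.0, 1.54, -4.21]
```

Request:
drive_tool:
  delta_rot:
    - [0.038,0,0]
    - [0.077,0,0]
    - [0.115,0,0]
    - [0.154,0,0]
    - [0.192,0,0]
    - [0.23,0,0]
    - [0.269,0,0]
    - [0.307,0,0]
    - [0.346,0,0]
    - [0.367,0,0]
  linear:
    - [0,0.08,-0.44]
    - [0,0.18,-0.89]
    - [0,0.29,-1.32]
    - [0,0.42,-1.75]
    - [0,0.57,-2.18]
    - [0,0.73,-2.6]
    - [0,0.91,-3.02]
    - [0,1.11,-3.42]
    - [0,1.32,-3.82]
    - [0,1.44,-4.03]
  hand: [-1,-1,-1,-1,-1,-1,-1,-1,-1,-1]

```text
time_s: 7.58
eef_pos: [0.6294, 0.1907, 0.2973]
ee_rot: [-2.932, -0.0, 2.981]
force: [1.5, 2.0, 5.6]
gripper_width: 0.0093
finger_force: 59.8
```

Run:
```python
from h import *
bin()
b=tcp(.005,.256,42,-.1081)
rows([tcp(.005-.003*k/4,.256+.007*k/4,42,-.1081) for k in range(1,5)]+[tcp(.002-.025*k/6,.263-.023*k/6,42,-.1081) for k in range(1,7)],b)
```

```text
t 7.58 pivot mm x 6.3 y -107.9 z 254.9 tilt 41.99 F rack [ 2.2 -1.1  5.6] T [-0.02 -1.09 -0.17] w 9.3 ff 59.8
[0.0, 0.0, 0.0] [-0.0, -0.11, -0.16]
[0.0, 0.0, 0.0] [-0.0, -0.22, -0.31]
[0.0, 0.0, 0.0] [-0.0, -0.33, -0.47]
[0.0, 0.0, 0.0] [-0.0, -0.44, -0.62]
[0.0, 0.0, 0.0] [-0.0, -0.77, -0.16]
[0.0, 0.0, 0.0] [-0.0, -1.09, 0.3]
[0.0, 0.0, 0.0] [-0.0, -1.42, 0.76]
[0.0, 0.0, 0.0] [0.0, -1.75, 1.22]
[0.0, 0.0, 0.0] [-0.0, -2.08, 1.69]
[0.0, 0.0, 0.0] [0.0, -2.41, 2.15]
```

Request:
drive_tool:
  delta_rot:
    - [0,0,0]
    - [0,0,0]
    - [0,0,0]
    - [0,0,0]
    - [0,0,0]
    - [0,0,0]
  linear:
    - [0,0.02,-0.18]
    - [0,-0.05,-0.35]
    - [0,-0.15,-0.52]
    - [0,-0.28,-0.68]
    - [0,-0.28,-0.68]
    - [0,-0.28,-0.68]
  hand: [-1,-1,-1,-1,-1,-1]

```text
time_s: 8.32
eef_pos: [0.6274, 0.1877, 0.3024]
ee_rot: [-2.929, -0.006, 2.981]
force: [0.0, 0.9, -2.3]
gripper_width: 0.0092
finger_force: 59.1
```

Run:
```python
from h import *
bin()
```

```text
t 8.32 pivot mm x 2.8 y -106.3 z 259.6 tilt 42.18 F rack [ 0.8  0.1 -2.3] T [ 0.16 -0.31  0.02] w 9.2 ff 59.1
```

Request:
drive_tool:
  delta_rot:
    - [0,0,0]
    - [0,0,0]
    - [0,0,0]
  linear:
    - [0,-0.03,-0.15]
    - [0,-0.06,-0.25]
    - [0,-0.06,-0.25]
  hand: [-1,-1,-1]

```text
time_s: 8.7
eef_pos: [0.6282, 0.1879, 0.3057]
ee_rot: [-2.93, -0.003, 2.981]
force: [0.4, 0.4, -2.3]
gripper_width: 0.0092
finger_force: 58.9
```

Run:
```python
from h import *
bin()
st=readout.sense();b=(st['eef_pos'],rot(st['ee_rot']))
rows([tcp(.0025-.0255*k/6,.2625-.022*k/6,42,-.1065) for k in range(1,7)],b)
```

```text
t 8.7 pivot mm x 3.3 y -107.1 z 263.1 tilt 42.10 F rack [ 0.4 -0.4 -2.3] T [ 0.   -0.09  0.03] w 9.2 ff 58.9
[-0.002, -0.003, 0.001] [0.06, -0.4, 0.54]
[-0.002, -0.003, 0.001] [0.06, -0.74, 0.99]
[-0.002, -0.003, 0.001] [0.06, -1.08, 1.44]
[-0.002, -0.003, 0.001] [0.06, -1.42, 1.88]
[-0.002, -0.003, 0.001] [0.05, -1.76, 2.33]
[-0.002, -0.003, 0.001] [0.05, -2.1, 2.78]
```

Request:
drive_tool:
  delta_rot:
    - [0,0,0]
    - [0,0,0]
    - [0,0,0]
    - [0,0,0]
    - [0,0,0]
    - [0,0,0]
    - [0,0,0]
    - [0,0,0]
  linear:
    - [0,-0.2,0.25]
    - [0,-0.4,0.5]
    - [0,-0.74,0.97]
    - [0,-1.08,1.42]
    - [0,-1.42,1.88]
    - [0,-1.76,2.33]
    - [0,-2.1,2.75]
    - [0,-2.1,2.75]
  hand: [-1,-1,-1,-1,-1,-1,-1,-1]

```text
time_s: 9.7
eef_pos: [0.6235, 0.1618, 0.2823]
ee_rot: [-2.93, -0.005, 2.981]
force: [0.1, 0.9, -2.2]
gripper_width: 0.009
finger_force: 58.9
```

Run:
```python
from h import *
bin()
st=readout.sense();b=(st['eef_pos'],rot(st['ee_rot']))
rows([tcp(-.07,.245,42,-.1065),tcp(-.08,.245,42,0),tcp(-.08,.13,42,0),tcp(-.07,.125,42,0)],b)
```

```text
t 9.7 pivot mm x -23.3 y -106.6 z 239.7 tilt 42.10 F rack [ 0.9  0.1 -2.2] T [-0.05 -0.13 -0.06] w 9.0 ff 58.9
[-0.002, -0.005, 0.001] [0.01, -4.68, 0.48]
[-0.002, -0.005, 0.001] [10.66, -5.65, 0.74]
[-0.002, -0.005, 0.001] [10.61, -3.24, 11.99]
[-0.002, -0.005, 0.001] [10.61, -2.15, 12.27]
```

Request:
drive_tool:
  delta_rot:
    - [0,0,0]
    - [0,0,0]
    - [0,0,0]
    - [0,-0.002,0]
    - [0,-0.005,0]
    - [0,-0.005,0]
    - [0,-0.005,0]
    - [0,-0.005,0]
    - [0,-0.005,0]
    - [0,-0.005,0]
  linear:
    - [0,-1,0.1]
    - [0,-2.5,0.25]
    - [0.5,-4,0.4]
    - [2,-5.2,0.5]
    - [4,-5.6,0.65]
    - [6,-5.65,0.7]
    - [8,-5.65,0.7]
    - [9.7,-5.65,0.74]
    - [10.6,-5.65,0.74]
    - [10.6,-5.65,0.74]
  hand: [-1,-1,-1,-1,-1,-1,-1,-1,-1,-1]

```text
time_s: 10.95
eef_pos: [0.5099, 0.1232, 0.2883]
ee_rot: [-2.931, 0.002, 2.982]
force: [0.5, 0.3, -2.7]
gripper_width: 0.0091
finger_force: 59.0
```

Request:
drive_tool:
  delta_rot:
    - [0,0,0]
    - [0,0,0]
    - [0,0,0]
    - [0,0,0]
    - [0,0,0]
    - [0,0,0]
    - [0,0,0]
    - [0,0,0]
  linear:
    - [0,0.2,1]
    - [0,0.7,3.2]
    - [0,1.2,5.5]
    - [0,1.7,7.8]
    - [0,2.2,10]
    - [0,2.41,11.25]
    - [0,2.41,11.25]
    - [0,2.41,11.25]
  hand: [-1,-1,-1,-1,-1,-1,-1,-1]

```text
time_s: 11.95
eef_pos: [0.5112, 0.1234, 0.1737]
ee_rot: [-2.932, 0.003, 2.982]
force: [-0.6, -0.3, -3.0]
gripper_width: 0.0091
finger_force: 59.0
```

Run:
```python
from h import *
bin()
p=eyes.camera_params('wrist'); print(p['xyz'].tolist(),p['rotation'].tolist())
cv2.imwrite("pics/w2.png",eyes.camera('wrist')[:,:,::-1])
for z in (.092,.1,.108): print(z,fproj(p,[r2w([.002,y,z+dz]) for y in (.07,.0) for dz in (0,.018)]).round(1).tolist(),fproj(p,[r2w([-.109,.078,z-.025])]).round(1))
bin()
```

```text
t 11.95 pivot mm x -79.1 y -1.9 z 131.2 tilt 42.03 F rack [-0.4  0.5 -3. ] T [ 0.03 -0.09  0.02] w 9.1 ff 59.0
[0.4399214692067215, 0.16213992516940134, 0.29474143616828236] [-0.307510340530016, 0.21098151460821657, 1.4103576189406648]
0.092 [[592.1, 139.2], [606.2, 142.7], [575.5, 229.1], [587.2, 238.3]] [[451.8 107.7]]
0.1 [[598.2, 140.7], [613.0, 144.4], [580.6, 233.1], [592.7, 242.7]] [[454.4 107.8]]
0.108 [[604.6, 142.3], [620.2, 146.3], [585.8, 237.2], [598.5, 247.3]] [[457.1 107.9]]
t 12.0 pivot mm x -79.0 y -2.1 z 131.6 tilt 42.01 F rack [ 0.9  0.  -2. ] T [-0.02 -0.1   0.01] w 9.5 ff 59.0
```

View pics/w2.png

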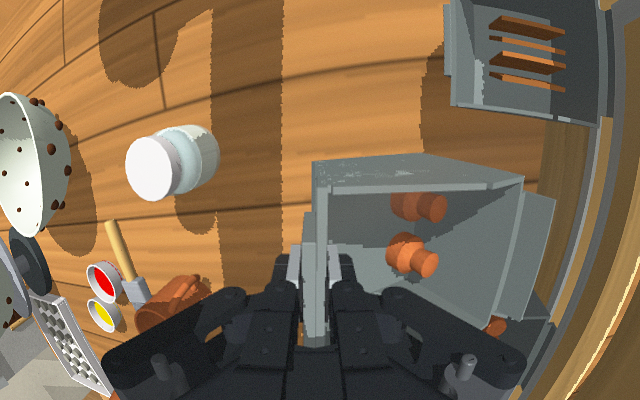

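The wrist view shows the bin tilted in the hand with both stamps inside. The +y fixed bin is at (520,60), and the lower groove's strips run along the right edge near columns 590–630.

Run:
```python
import cv2
im=cv2.imread('pics/w2.png')
cv2.imwrite('pics/w2c.png',cv2.resize(im[80:260,430:640],None,fx=3.3,fy=3.3,interpolation=cv2.INTER_CUBIC))
```

View pics/w2c.png

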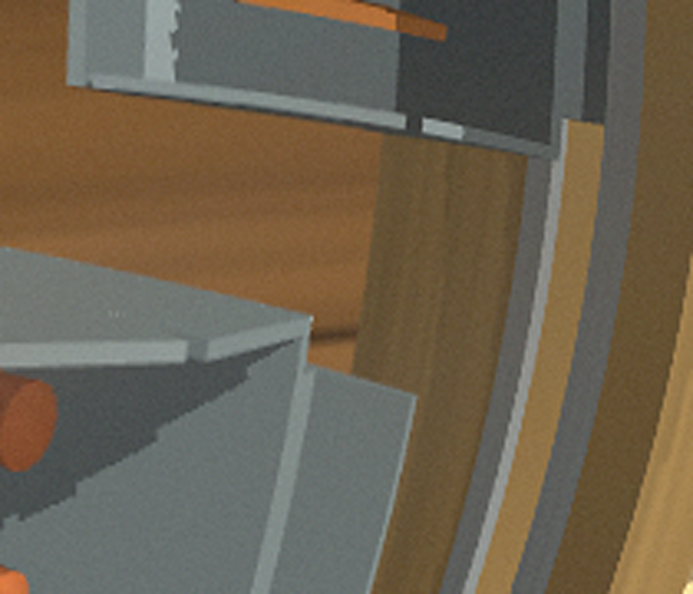

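Run:
```python
from h import *
from scipy.optimize import least_squares
p=dict(xyz=np.array([0.4399214692067215,0.16213992516940134,0.29474143616828236]),rotation=np.array([-0.307510340530016,0.21098151460821657,1.4103576189406648]),intrinsics=eyes.camera_params('wrist')['intrinsics'])
px=lambda u,v:np.array([430+u/3.3,80+v/3.3])
def binpt(x,y,z,P=(-.0791,-.0019,.1314),a=42.02):
    t=np.radians(a);c,s=np.cos(t),np.sin(t);x-=.004
    return r2w([P[0]+x*c+z*s,P[1]+y,P[2]-x*s+z*c])
print('lip tip pred',fproj(p,[binpt(.006,.04,.023),binpt(.0095,.04,.023),binpt(0,.05,.004)]).round(1).tolist(),'obs',px(415,397),px(312,320))
# y where each edge is observed: solve (x_slat,L)
obs=[(px(545,200),0),(px(595,200),.018),(px(492,430),0),(px(541,430),.018),(px(376,200),-.085),(px(356,360),-.085),(px(693,255),.05)]
def col(P,uv):  # find y with matching row, return column error
    f=lambda y: fproj(p,r2w([P[0],y,P[1]]))[0]-uv
    ys=np.linspace(-.02,.2,441); e=np.array([f(y) for y in ys]); i=np.argmin(np.hypot(*e.T)); n=e[i]
    return n[0] if abs(n[0])>abs(n[1]) else n[1]
from scipy.optimize import minimize
def cost(q): return sum(abs(col((q[0],q[1]+dz),uv)) for uv,dz in obs)
for xs in (0,.001,.002,.003,.004,.005):
    L=min(np.arange(.088,.106,.0005),key=lambda L:cost((xs,L)));print(xs,L.round(4),round(cost((xs,L)),2),[round(col((xs,L+dz),uv),1) for uv,dz in obs])
```

```text
lip tip pred [[556.4, 196.5], [558.0, 195.6], [525.8, 171.2]] obs [555.75757576 200.3030303 ] [524.54545455 176.96969697]
0 0.0985 12.8 [np.float64(0.1), np.float64(0.1), np.float64(4.0), np.float64(4.0), np.float64(-1.7), np.float64(-2.4), np.float64(-0.5)]
0.001 0.0975 12.31 [np.float64(0.1), np.float64(0.1), np.float64(4.1), np.float64(4.0), np.float64(-1.4), np.float64(-2.0), np.float64(-0.6)]
0.002 0.0965 12.29 [np.float64(0.3), np.float64(0.1), np.float64(4.2), np.float64(4.1), np.float64(-1.1), np.float64(-1.7), np.float64(-0.8)]
0.003 0.0955 12.1 [np.float64(0.4), np.float64(0.1), np.float64(4.4), np.float64(4.2), np.float64(-0.7), np.float64(-1.3), np.float64(-0.9)]
0.004 0.094 11.73 [np.float64(0.2), np.float64(-0.2), np.float64(4.2), np.float64(3.8), np.float64(-0.6), np.float64(-1.2), np.float64(-1.5)]
0.005 0.093 11.53 [np.float64(0.4), np.float64(-0.1), np.float64(4.3), np.float64(4.0), np.float64(-0.3), np.float64(-1.0), np.float64(-1.5)]
```

Run:
```python
from h import *
bin()
rows([tcp(-.06,.081,42,-.001),tcp(-.022,.081,42,-.001)])
```

```text
t 12.0 pivot mm x -79.0 y -2.1 z 131.6 tilt 42.01 F rack [ 0.9  0.  -2. ] T [-0.02 -0.1   0.01] w 9.5 ff 59.0
[-0.0, 0.004, 0.001] [0.12, 2.91, 4.55]
[-0.0, 0.004, 0.001] [0.12, 6.63, 3.76]
```

Request:
drive_tool:
  delta_rot:
    - [0,0.002,0]
    - [0,0.004,0]
    - [0,0.004,0]
    - [0,0.004,0]
    - [0,0.004,0]
    - [0,0.004,0]
    - [0,0.004,0]
    - [0,0.004,0]
    - [0,0.004,0]
    - [0,0.004,0]
  linear:
    - [0.05,0.7,1.2]
    - [0.1,1.8,2.8]
    - [0.12,2.9,4.4]
    - [0.12,3.8,4.36]
    - [0.12,4.7,4.17]
    - [0.12,5.5,4]
    - [0.12,6.2,3.85]
    - [0.12,6.63,3.76]
    - [0.12,6.63,3.76]
    - [0.12,6.63,3.76]
  hand: [-1,-1,-1,-1,-1,-1,-1,-1,-1,-1]

```text
time_s: 13.25
eef_pos: [0.5182, 0.1795, 0.1224]
ee_rot: [-2.931, -0.003, 2.981]
force: [-0.3, 0.2, -3.4]
gripper_width: 0.0094
finger_force: 59.0
```

Run:
```python
from h import *
bin()
rows([tcp(-.022+.025*k/8,.081+.023*k/8,42,-.001) for k in range(1,9)])
```

```text
t 13.25 pivot mm x -22.7 y 0.1 z 79.9 tilt 42.07 F rack [ 0.1  0.3 -3.4] T [-0.   -0.07  0.06] w 9.4 ff 59.0
[-0.001, -0.002, 0.001] [-0.11, 0.28, -0.46]
[-0.001, -0.002, 0.001] [-0.11, 0.53, -0.8]
[-0.001, -0.002, 0.001] [-0.11, 0.78, -1.15]
[-0.001, -0.002, 0.001] [-0.11, 1.02, -1.5]
[-0.001, -0.002, 0.001] [-0.11, 1.27, -1.84]
[-0.001, -0.002, 0.001] [-0.11, 1.51, -2.19]
[-0.001, -0.002, 0.001] [-0.11, 1.76, -2.54]
[-0.001, -0.002, 0.001] [-0.11, 2.0, -2.88]
```

Request:
drive_tool:
  delta_rot:
    - [0,0,0]
    - [0,0,0]
    - [0,0,0]
    - [0,0,0]
    - [0,0,0]
    - [0,0,0]
    - [0,0,0]
  linear:
    - [0,0.28,-0.46]
    - [0,0.53,-0.8]
    - [0,0.78,-1.15]
    - [0,1.02,-1.5]
    - [0,1.27,-1.84]
    - [0,1.27,-1.84]
    - [0,1.27,-1.84]
  hand: [-1,-1,-1,-1,-1,-1,-1]

```text
time_s: 14.12
eef_pos: [0.5208, 0.1957, 0.1376]
ee_rot: [-2.931, -0.003, 2.981]
force: [-0.3, -0.3, -1.6]
gripper_width: 0.0091
finger_force: 59.0
```

Run:
```python
from h import *
bin()
rows([tcp(-.0064+.0094*k/4,.0954+.0086*k/4,42,.0) for k in range(1,5)])
```

```text
t 14.12 pivot mm x -6.2 y 0.2 z 95.1 tilt 42.07 F rack [-0.4  0.2 -1.6] T [-0.03 -0.07 -0.03] w 9.1 ff 59.0
[-0.001, -0.003, 0.001] [-0.02, 0.16, -0.27]
[-0.001, -0.003, 0.001] [-0.02, 0.34, -0.53]
[-0.001, -0.003, 0.001] [-0.02, 0.53, -0.79]
[-0.001, -0.003, 0.001] [-0.02, 0.71, -1.05]
```

No contact so far. Continuing.

Request:
drive_tool:
  delta_rot:
    - [0,0,0]
    - [0,0,0]
    - [0,0,0]
    - [0,0,0]
    - [0,0,0]
    - [0,0,0]
  linear:
    - [0,0.17,-0.26]
    - [0,0.35,-0.52]
    - [0,0.53,-0.78]
    - [0,0.71,-1.05]
    - [0,0.71,-1.05]
    - [0,0.71,-1.05]
  hand: [-1,-1,-1,-1,-1,-1]

```text
time_s: 14.88
eef_pos: [0.5223, 0.2048, 0.1465]
ee_rot: [-2.931, -0.003, 2.981]
force: [-0.3, 0.5, -3.1]
gripper_width: 0.0095
finger_force: 59.0
```

Run:
```python
from h import *
bin()
rows([tcp(.003+.003*k/5,.104-.009*k/5,42,.0) for k in range(1,6)])
```

```text
t 14.88 pivot mm x 2.9 y 0.1 z 104.0 tilt 42.06 F rack [ 0.4  0.3 -3.1] T [ 0.01 -0.09 -0.05] w 9.5 ff 59.0
[-0.001, -0.002, 0.001] [-0.01, 0.1, 0.17]
[-0.001, -0.002, 0.001] [-0.01, 0.19, 0.34]
[-0.001, -0.002, 0.001] [-0.01, 0.29, 0.5]
[-0.001, -0.002, 0.001] [-0.01, 0.39, 0.66]
[-0.001, -0.002, 0.001] [-0.01, 0.48, 0.83]
```

Request:
drive_tool:
  delta_rot:
    - [0,0,0]
    - [0,0,0]
    - [0,0,0]
    - [0,0,0]
    - [0,0,0]
  linear:
    - [0,0.1,0.17]
    - [0,0.19,0.34]
    - [0,0.29,0.5]
    - [0,0.36,0.58]
    - [0,0.36,0.58]
  hand: [-1,-1,-1,-1,-1]

```text
time_s: 15.5
eef_pos: [0.5227, 0.2072, 0.14]
ee_rot: [-2.931, -0.003, 2.981]
force: [0.1, 0.7, -2.4]
gripper_width: 0.0091
finger_force: 59.0
```

Run:
```python
from h import *
bin()
```

```text
t 15.5 pivot mm x 5.4 y 0.1 z 97.5 tilt 42.05 F rack [ 0.7  0.  -2.4] T [ 0.02 -0.2  -0.01] w 9.1 ff 59.0
```

Request:
drive_tool:
  delta_rot:
    - [0,0,0]
    - [0,0,0]
    - [0,0,0]
    - [0,0,0]
  linear:
    - [0,0.02,0.1]
    - [0,0.04,0.2]
    - [0,0.06,0.3]
    - [0,0.06,0.3]
  hand: [-1,-1,-1,-1]

```text
time_s: 16.0
eef_pos: [0.5234, 0.2078, 0.1378]
ee_rot: [-2.933, -0.001, 2.981]
force: [-0.2, 2.8, 3.6]
gripper_width: 0.0095
finger_force: 59.6
```

Run:
```python
from h import *
bin()
```

```text
t 16.0 pivot mm x 6.2 y -0.5 z 95.5 tilt 41.94 F rack [2.7 0.7 3.6] T [ 0.21 -0.87  0.03] w 9.5 ff 59.6
```

Run:
```python
from h import *
b=tcp(.0054,.0946,42.05,.0001)
rows([tcp(.0055,.0946+.0018*min(1,k/3),42-2.1*k,.0) for k in range(1,11)],b)
b=tcp(.0055,.0964,21,.0)
print();rows([tcp(.0055,.0964,21-2.1*k,.0) for k in range(1,11)],b)
```

```text
[-0.038, 0.0, 0.0] [-0.01, -0.06, 0.38]
[-0.074, 0.0, -0.0] [-0.01, -0.12, 0.75]
[-0.111, 0.0, 0.0] [-0.01, -0.16, 1.12]
[-0.147, 0.0, 0.0] [-0.01, -0.18, 1.55]
[-0.184, 0.0, 0.0] [-0.01, -0.17, 1.98]
[-0.221, -0.0, -0.0] [-0.01, -0.15, 2.41]
[-0.257, 0.0, 0.0] [-0.01, -0.12, 2.84]
[-0.294, 0.0, 0.0] [-0.01, -0.07, 3.27]
[-0.331, -0.0, 0.0] [-0.01, -0.0, 3.69]
[-0.367, -0.0, 0.0] [-0.01, 0.08, 4.12]

[-0.037, 0.0, -0.0] [0.0, -0.06, 0.43]
[-0.073, -0.0, 0.0] [0.0, -0.11, 0.86]
[-0.11, -0.0, 0.0] [0.0, -0.13, 1.29]
[-0.147, -0.0, -0.0] [0.0, -0.15, 1.72]
[-0.183, 0.0, 0.0] [0.0, -0.15, 2.15]
[-0.22, -0.0, 0.0] [0.0, -0.13, 2.58]
[-0.257, -0.0, 0.0] [0.0, -0.09, 3.01]
[-0.293, -0.0, 0.0] [0.0, -0.04, 3.44]
[-0.33, -0.0, 0.0] [0.0, 0.02, 3.86]
[-0.367, -0.0, 0.0] [0.0, 0.1, 4.29]
```

Request:
drive_tool:
  delta_rot:
    - [-0.038,0,0]
    - [-0.074,0,0]
    - [-0.111,0,0]
    - [-0.147,0,0]
    - [-0.184,0,0]
    - [-0.221,0,0]
    - [-0.257,0,0]
    - [-0.294,0,0]
    - [-0.331,0,0]
    - [-0.367,0,0]
  linear:
    - [0,-0.06,0.38]
    - [0,-0.12,0.75]
    - [0,-0.16,1.12]
    - [0,-0.18,1.55]
    - [0,-0.17,1.98]
    - [0,-0.15,2.41]
    - [0,-0.12,2.84]
    - [0,-0.07,3.27]
    - [0,0,3.69]
    - [0,0.08,4.12]
  hand: [-1,-1,-1,-1,-1,-1,-1,-1,-1,-1]

```text
time_s: 17.25
eef_pos: [0.5212, 0.1986, 0.0964]
ee_rot: [2.984, -0.003, 2.981]
force: [0.8, 2.3, -0.1]
gripper_width: 0.0091
finger_force: 59.3
```

Run:
```python
from h import *
bin()
```

```text
t 17.25 pivot mm x 4.6 y 0.2 z 96.2 tilt 20.96 F rack [ 2.4 -0.5 -0.1] T [-0.05 -0.56 -0.13] w 9.1 ff 59.3
```

Request:
drive_tool:
  delta_rot:
    - [-0.037,0,0]
    - [-0.073,0,0]
    - [-0.11,0,0]
    - [-0.147,0,0]
    - [-0.183,0,0]
    - [-0.22,0,0]
    - [-0.257,0,0]
    - [-0.293,0,0]
    - [-0.33,0,0]
    - [-0.367,0,0]
  linear:
    - [0,-0.06,0.43]
    - [0,-0.11,0.86]
    - [0,-0.13,1.29]
    - [0,-0.15,1.72]
    - [0,-0.15,2.15]
    - [0,-0.13,2.58]
    - [0,-0.09,3.01]
    - [0,-0.04,3.44]
    - [0,0.02,3.86]
    - [0,0.1,4.29]
  hand: [-1,-1,-1,-1,-1,-1,-1,-1,-1,-1]

```text
time_s: 18.5
eef_pos: [0.5218, 0.2057, 0.0538]
ee_rot: [2.618, -0.003, 2.982]
force: [1.1, -0.1, -0.8]
gripper_width: 0.0093
finger_force: 59.3
```

Run:
```python
from h import *
bin()
print(R.from_matrix(np.eye(3)) is None, toolR(0).inv().apply(r2w([.003,0,0])-r2w([0,0,0])), toolR(0).inv().apply([0,0,-.002]))
```

```text
t 18.5 pivot mm x 4.0 y 0.7 z 95.7 tilt -0.01 F rack [ 0.  -1.1 -0.8] T [-0.06  0.27 -0.14] w 9.3 ff 59.3
False [5.11214160e-17 2.59807621e-03 1.50000000e-03] [-4.16333634e-20 -1.00000000e-03  1.73205081e-03]
```

Request:
drive_tool:
  delta_rot:
    - [0,0,0]
    - [0,0,0]
    - [0,0,0]
    - [0,0,0]
    - [0,0,0]
  linear:
    - [0,0.08,0.08]
    - [0,0.18,0.16]
    - [0,0.28,0.25]
    - [0,0.38,0.33]
    - [0,0.38,0.33]
  hand: [-1,-1,-1,-1,-1]

```text
time_s: 19.12
eef_pos: [0.5218, 0.207, 0.0534]
ee_rot: [2.625, -0.002, 2.984]
force: [-10.2, -28.0, 17.7]
gripper_width: 0.0087
finger_force: 64.4
```

Run:
```python
from h import *
bin()
```

```text
t 19.12 pivot mm x 5.6 y 1.0 z 94.5 tilt 0.38 F rack [-29.3   5.6  17.7] T [0.93 1.64 0.22] w 8.7 ff 64.4
```

Request:
drive_tool:
  delta_rot:
    - [0,0,0]
    - [0,0,0]
    - [0,0,0]
  linear:
    - [0,-0.12,-0.12]
    - [0,-0.22,-0.2]
    - [0,-0.22,-0.2]
  hand: [-1,-1,-1]

```text
time_s: 19.5
eef_pos: [0.5219, 0.207, 0.0538]
ee_rot: [2.621, -0.003, 2.982]
force: [-2.8, -10.0, 4.9]
gripper_width: 0.0092
finger_force: 61.0
```

Run:
```python
from h import *
bin()
```

```text
t 19.5 pivot mm x 5.4 y 0.9 z 95.4 tilt 0.19 F rack [-10.3   1.2   4.9] T [ 0.3   0.8  -0.01] w 9.2 ff 61.0
```

Request:
drive_tool:
  delta_rot:
    - [0,0,0]
    - [0,0,0]
    - [0,0,0]
    - [0,0,0]
    - [0,0,0]
    - [0,0,0]
  linear:
    - [0,0,0]
    - [0,0,0]
    - [0,0,0]
    - [0,0,0]
    - [0,0,0]
    - [0,0,0]
  hand: [-0.7,-0.5,-0.2,0,0,0]
  force: 20

```text
time_s: 20.25
eef_pos: [0.5227, 0.2091, 0.054]
ee_rot: [2.618, -0.003, 2.982]
force: [0.1, 1.1, 0.2]
gripper_width: 0.0425
finger_force: 0.0
```

Request:
drive_tool:
  delta_rot:
    - [0,0,0]
    - [0,0,0]
    - [0,0,0]
    - [0,0,0]
    - [0,0,0]
    - [0,0,0]
    - [0,0,0]
  linear:
    - [0,0,-1]
    - [0,0,-3]
    - [0,0,-5.5]
    - [0,0,-8.5]
    - [0,0,-11]
    - [0,0,-12]
    - [0,0,-12]
  hand: [0,0,0,0,0,0,0]

```text
time_s: 21.12
eef_pos: [0.514, 0.1493, 0.1586]
ee_rot: [2.618, -0.001, 2.981]
force: [0.1, 0.8, -0.5]
gripper_width: 0.0427
finger_force: 0.0
```

Run:
```python
from h import *
where()
p=eyes.camera_params('wrist')
im=eyes.camera('wrist')[:,:,::-1]
cv2.imwrite("pics/w3.png",im)
z=.0957
print('crest home',fproj(p,[r2w([-.109,s,z-.025]) for s in (.05,-.05)]).round(1).tolist(),'fixed',fproj(p,[r2w([-.109,.078,z-.025]),r2w([-.109,-.078,z-.025])]).round(1).tolist())
```

```text
t 21.12 rack pos mm [-162.8   -0.5  158.6] lean 30.0 zy 0.0007 x [0.    1.    0.001] F [ 0.1  0.8 -0.5] w 42.7 ff 0.0
crest home [[315.7, 141.9], [315.6, 263.8]] fixed [[315.7, 103.7], [315.6, 291.6]]
```

View pics/w3.png

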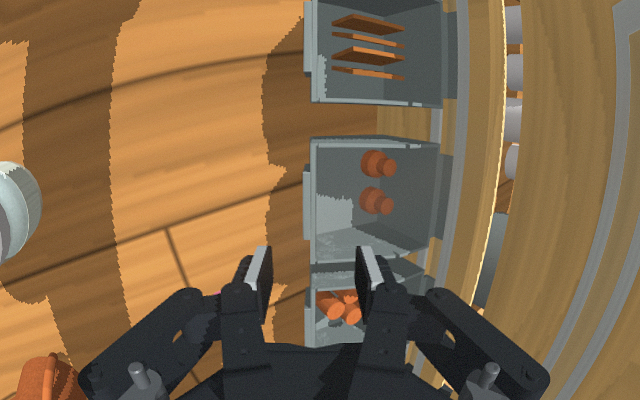

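The wrist view shows the bin hanging in line with the fixed bins (crest column about 312 on all three). Both stamps are inside and the gripper is clear.

```bash
python3 -c "
from rig import workorder; print(workorder.job_done())"
```

```text
the job is handed in; nothing more can be done
None
```

The stamp bin now hangs in the free place on the lower slat with its back against the slat and both stamps inside. The gripper has let go and is clear of it, and I handed the job in at about 21 s of the 61 s limit.

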